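# Re-zero a coffee grinder's coarseness dial and set it four clicks from finest

## Task

The coffee grinder's burrs were just refitted, so nobody knows where its finest setting now lies. Turn the coarseness dial clockwise (seen from above) until it meets its firm stop, gently and without forcing it past, then back it off counter-clockwise by exactly four clicks and let go of it. Leave the mug, bottle, teaspoon and clear box where they are.

Things in the scene. Friction and masses are not known exactly. Their poses are not given: they have to be found in the camera images.
- grinder: Grey coffee grinder fixed to the sideboard, 150 x 290 mm footprint, flat top 140 mm up. Origin: centre of its underside; z up. The dial's upright axis is at x 0, y -75 mm of this frame. A clear bean hopper with black lid (108 mm across, up to 223 mm above the sideboard) stands at x 0, y +80 mm.
- dial: Black dial on the grinder's top, turning about its upright axis (z up): disc 72 mm across, 8 mm thick, with an upright grip bar 46 mm long (along x), 13 mm wide (y), 30 mm high above the disc. Origin: on the axis at the disc's underside, 148 mm above the sideboard; bar top 38 mm above it. +x points along the bar to the white pointer nose.
- dial_grip (a point): Point on the dial's axis inside the bar, 30 mm above the dial's origin (8 mm below the bar's top); axes as the dial's. The dial has 12 even clicks to a turn (30 degrees each), peak resistance about 0.1 N m; let go, it settles into the nearest click. It starts 2 to 6 clicks from the clockwise stop; the whole travel is 8 clicks.
- dial_pointer (a point): Tip of the pointer nose, 34 mm from the axis along the dial's +x, 12 mm above its origin; axes as the dial's. The clockwise stop's direction varies and cannot be seen. The stop is click zero: let go there, the dial stays. 0.3 to 0.6 N m is enough to tell the stop from a click; above 1.5 N m the burr carrier slips: run spoilt.
- mug_mid (a point): Bystander: white ceramic mug, 82 mm across, 95 mm high, handle on its +y side; the point is its centre, half-way up.
- bottle_mid (a point): Bystander: pale green bottle, 64 mm across, 180 mm high; the point is its centre, half-way up.
- teaspoon_grip (a point): Bystander: steel teaspoon 140 mm long lying flat; the point is on its handle.
- acrylic_box: Bystander: clear acrylic box with a closed hinged lid, 130 x 180 x 100 mm, a steel scoop inside, fixed. Origin: centre of its underside.

How it is judged:
By the outcome, as a careful person would: the job done as asked, in the order asked, and still so for the second after the job is handed in, with the robot touching nothing.
It also fails if it takes over 72 s, if anything falls off the work surface, if the arm or the gripper's body presses on something with over 40 N, if the wrist force passes 120 N, or if a joint passes its speed limit or range.

## Robot

A 6-joint arm with a two-finger parallel gripper is mounted at the origin on the work surface. World frame = base frame: x ahead of the robot, y to its left, z up, the work surface at z = 0. Lengths are in m, angles in rad, forces in N, time in s.
With the tool pointing down it reaches from about 0.3 to 0.875 m from the base axis. Payload 6.4 kg.
Tool frame: the origin (TCP) lies on the mounting face of the last link; the fingertips stand 173 mm ahead of it and the grasp point (between the pads) lies 155 mm ahead of it (ctrl.grip_point_offset is the distance from the TCP to the grasp point, in m); z points along the fingers, y is the line along which they close (so a half turn about z gives the same grasp; the last joint's range is limited). The gripper opens to 85 mm and grips with 20 to 120 N. Pads are 22 mm wide; open, the fingers measure 114 mm over their backs; the gripper's body (76 mm by 85 mm) begins 54 mm behind the grasp point. The pads swing forward as they close: fully open they stand 13 mm farther back than shut.
Start: joints at [-1.543, 0.181, 1.607, -0, 1.354, -0.206], TCP at [0.133, -0.559, 0.405] pointing down, gripper open.
Joint ranges: [-2.99, 2.99], [-0.89, 2.07], [0.3, 2.58], [-1.14, 4.28], [0, 2.63], [-3.12, 3.12]. Speed limits (rad/s): [2.57, 2.57, 3.01, 3.14, 3.14, 3.14].

## Interface

Orientations are given as a unit quaternion [w, x, y, z].
In Python, from bench import status, imaging, ctrl, models gives the robot as it stands.
- The arm moves only by the tool send_rows, never from a script. Its argument "commands" is a list that holds one entry, the list of rows, each a list of 6 numbers: the shift along the tool's x, y, z normalised to -1 to 1, where 1 is 3 cm, then the turn, a rotation vector about the tool's x, y, z normalised to -1 to 1, where 1 is 0.1 rad. A call has 1 to 8 rows; each row shifts and turns the commanded pose from where the row before left it, along the tool's axes as they then stand; what a row does not reach is not made up. A row lasts 1/12 s, in which the tool goes at most 41.7 mm and 7.16 degrees, less where a joint would pass 70% of its speed; a pose out of reach is approached as far as the arm can. A call with a number of a shift or a turn outside -1 to 1 is refused whole. A call with a gripper value outside its range is refused whole. "jaw" is the opening, from 0 (shut) to 1 (fully open), set as the call begins (left out, the last holds). The fingers move at their own pace and stop on an object; the grip force is fixed at half the most. Time passes only in rows, so rows that do not move let the fingers close. It gives the time, the measured TCP pose, the force, the opening and the grip force at its end, in the units of the state.
- status.get_obs(): the state, without advancing time (a new reading comes with each control period).
- imaging.camera(name): name is "scene" or "top"; returns a dict with "image" (420x560x3 uint8, blue, green, red), "depth" (420x560 float32, m along the optical axis (not along the pixel's ray), 0 where there is no reading), "mtx" (3x3 intrinsics, pixels), "pose" (4x4, takes a point from camera to world coordinates). Camera axes: x right, y down, z forward; pixel columns grow to the right and rows downward; lengths in m; the calibration is good to about 2 mm. A picture is of the moment at which its call begins.
- ctrl.hand_in(): hands the job in; it is judged then, once.
Trained networks look in a picture, given as the dict that the camera call returned (one of the last four; its "shot" number tells which), for a name from the list of things; names that differ only in an ending like _2 or _b are one class to them, and where a whole thing is asked for, a point or a joint stands for the part that bears it (a point fixed in the world has none). Each returns a list of dicts, best first, with "confidence" (0 to 1); they miss things now and then, are a little off and sometimes report something else, mostly with a low value. They report only what shows in the picture. A call takes as long as a camera call.
- models.recognise(picture, name): "centre" ([column, row] in pixels, amid what is visible of it).
- models.regions_of(picture, name): "region" (420x560 bool, what is visible of it) and "centre" ([column, row] in pixels, amid what is visible of it).
The state is a dict: "time_s": time; "q": joint angles; "dq": joint speeds; "joint_efforts": joint torques, N m; "eef_pos": TCP position; "eef_rot": TCP orientation; "wrist_force": force on the tool from outside, world axes, zero at the start; "torque": the same for the moment, N m; "opening": opening from 0.0 (shut) to 1.0 (fully open); "grasp_force": force on a finger pad.
Only numpy, scipy, OpenCV 4.12 (cv2) and the standard library are available. Lean on these libraries where they do the work, as an engineer would, in place of code of your own. Each camera call takes 0.05 s, during which the arm holds its last target. There are 200 camera calls.

## Working session

There is one attempt and no reset: what is moved stays moved. The work goes in short steps, Python scripts to look and compute and a tool call to move; the robot and the scene stay as the last step left them, time stands still between calls to the robot, and variables do not carry over. Pictures are saved under pics/ and viewed, at most 10 in all, crops included, and the job is handed in when it is done.

Besides the shell and the picture viewer there is one more tool, called as name([rows], argument=value, ...), one row to a line, values as JSON. send_rows: Moves the arm, as the interface text tells. Its arguments: {"type":"object","properties":{"commands":{"type":"array"},"jaw":{"type":"number"}},"required":["commands"]}

```bash
mkdir -p pics
cat > h.py <<'E'
import numpy as np, cv2
from scipy.spatial.transform import Rotation as R
from bench import status, imaging, ctrl, models
def w(p,u,v,d=None):
    K=p["mtx"];d=p["depth"][int(round(v)),int(round(u))] if d is None else d
    c=np.linalg.inv(K)@[u,v,1]*d
    return p["pose"][:3,:3]@c+p["pose"][:3,3]
def cloud(p,m):
    v,u=np.nonzero(m&(p["depth"]>0));d=p["depth"][v,u]
    c=(np.linalg.inv(p["mtx"])@np.c_[u,v,np.ones(len(u))].T)*d
    return (p["pose"][:3,:3]@c).T+p["pose"][:3,3]
def rot(o): 
    q=o["eef_rot"];return R.from_quat([q[1],q[2],q[3],q[0]])
E
python3 - <<'E'
from h import *
np.set_printoptions(precision=4,suppress=True)
o=status.get_obs();print(o,ctrl.grip_point_offset)
for n in("scene","top"):
    p=imaging.camera(n);cv2.imwrite(f"pics/{n}0.png",p["image"]);print(n,p["pose"])
    for t in("dial","dial_grip","dial_pointer","grinder","mug_mid","bottle_mid","acrylic_box"):
        for r in models.regions_of(p,t)[:2]:
            c=cloud(p,r["region"]); print(t,r["confidence"],r["centre"],np.median(c,0) if len(c) else None,c.min(0) if len(c) else 0,c.max(0) if len(c) else 0)
    for t in ("dial_pointer","dial_grip"):
        print(t,[(r["confidence"],r["centre"],w(p,*r["centre"])) for r in models.recognise(p,t)[:2]])
E
```

```text
{'time_s': 0.0, 'q': array([-1.5433,  0.1816,  1.608 , -0.    ,  1.3538, -0.2063]), 'dq': array([-0.0006,  0.    , -0.0006,  0.001 , -0.0004, -0.    ]), 'joint_efforts': array([ -0.0016, -44.488 , -35.1344,  -0.0004,   0.0089,  -0.    ]), 'eef_pos': array([ 0.1332, -0.5591,  0.4038]), 'eef_rot': array([-0.0009,  0.9932,  0.1167,  0.0001]), 'wrist_force': array([-0.8579,  0.4586, -0.0802]), 'torque': array([ 0.0481,  0.0229, -0.0556]), 'grasp_force': 0.0, 'opening': 0.9980935116276369} 0.1547
scene [[-0.5804  0.5325 -0.6161  1.1512]
 [ 0.8143  0.3744 -0.4435  0.4603]
 [-0.0055 -0.7591 -0.6509  0.7776]
 [ 0.      0.      0.      1.    ]]
dial 0.86 [285.3, 206.1] [0.5707 0.0504 0.1569] [ 0.508  -0.0041  0.139 ] [0.5976 0.08   0.188 ]
dial 0.7 [429.8, 319.1] [0.6275 0.4364 0.1037] [ 0.5094  0.3224 -0.0009] [0.6694 0.5282 0.1502]
dial_grip 0.93 [286.8, 206.1] [0.5704 0.0508 0.1569] [ 0.5164 -0.0013  0.139 ] [0.5976 0.08   0.188 ]
dial_pointer 0.86 [287.6, 206.3] [0.5707 0.0504 0.1569] [ 0.5294 -0.0041  0.1391] [0.5976 0.08   0.188 ]
mug_mid 0.85 [194.7, 162.2] [ 0.4672 -0.3655  0.0644] [ 
[... 909 characters left out ...]
4, 199.2] [0.5569 0.1164 0.1404] [ 0.4812 -0.0314 -0.0063] [0.6557 0.2969 0.227 ]
mug_mid 0.69 [426.7, 239.3] [ 0.4571 -0.4003  0.0428] [ 0.4143 -0.432  -0.0067] [ 0.5255 -0.3489  0.0989]
bottle_mid 0.87 [165.5, 239.2] [0.4398 0.3461 0.1183] [ 0.4087  0.328  -0.005 ] [0.4728 0.4368 0.187 ]
acrylic_box 0.89 [145.8, 192.9] [0.5842 0.4104 0.1029] [ 0.5054  0.3226 -0.0058] [0.6884 0.5699 0.1498]
acrylic_box 0.46 [406.4, 179.3] [ 0.6303 -0.3511  0.0107] [ 0.588  -0.3754 -0.0038] [ 0.7226 -0.3183  0.0256]
dial_pointer [(0.68, [275.5, 200.4], array([0.5487, 0.0408, 0.1857])), (0.22, [245.4, 197.1], array([0.5622, 0.1235, 0.1381]))]
dial_grip [(0.63, [273.8, 196.8], array([0.5582, 0.0453, 0.1835]))]
```

Run:
```python
from h import *
a=cv2.imread("pics/scene0.png");b=cv2.imread("pics/top0.png")
f=lambda im,u,v:cv2.resize(im[v-50:v+50,u-66:u+66],(528,400),interpolation=cv2.INTER_CUBIC)
cv2.imwrite("pics/c0.png",np.vstack([cv2.resize(np.hstack([f(a,286,206),f(b,275,198)]),(790,300)),cv2.resize(np.hstack([a,b]),(790,296))]))
p=imaging.camera("top");q=imaging.camera("scene")
for n,p in(("top",p),("scene",q)):
    c=cloud(p,np.ones((420,560),bool))
    near=np.hypot(c[:,0]-.561,c[:,1]-.040)<.06
    m=c[near&(c[:,2]>.172)&(c[:,2]<.2)]
    r=cv2.minAreaRect((m[:,:2]*1000).astype(np.float32));u,s,v=np.linalg.svd(m[:,:2]-m[:,:2].mean(0))
    print(n,len(m),m.mean(0),r,v[0],np.median(m[:,2]))
    d=c[near&(c[:,2]>.151)&(c[:,2]<.165)]; print(cv2.minEnclosingCircle((d[:,:2]*1000).astype(np.float32)),d[:,:2].mean(0),np.median(d[:,2]))
```

```text
top 94 [0.56123452 0.04051656 0.18494537] ((561.7066040039062, 40.7148551940918), (13.030906677246094, 45.413631439208984), 73.63822174072266) [-0.95733242  0.288989  ] 0.18522519615251032
((561.8759765625, 41.010284423828125), 35.76308822631836) [0.5611125  0.04049211] 0.15556149527407115
scene 145 [0.56395319 0.04629251 0.18178909] ((562.410888671875, 44.58643341064453), (15.35977840423584, 47.048973083496094), 72.9827880859375) [ 0.95064097 -0.31029299] 0.18350576313577371
((562.7933959960938, 45.356666564941406), 36.825897216796875) [0.57002498 0.05184945] 0.1560188489066937
```

View pics/c0.png

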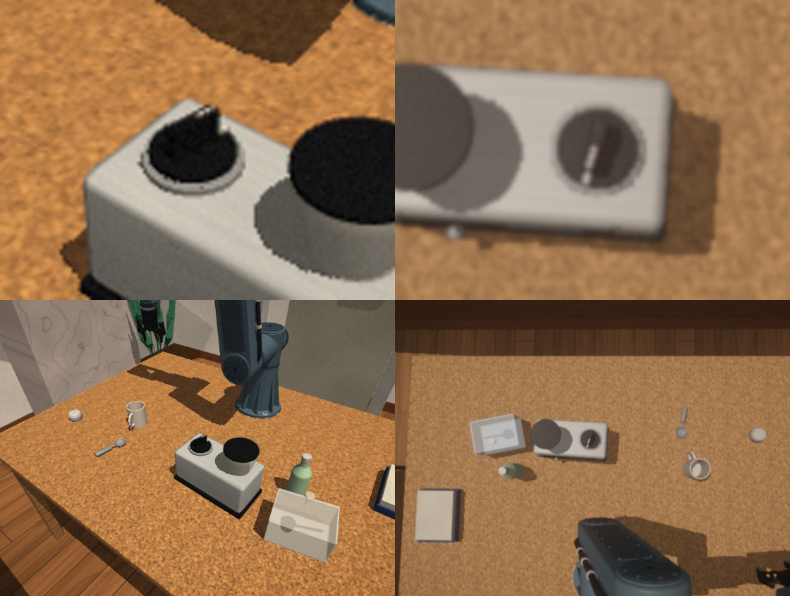

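The crops show the dial at top-view pixel (275,198). The white nose points to the lower left, towards the robot, so the bar is at about 163° in the world frame. The hopper is to the left at about (247,199). I'll move above the dial first.

send_rows([
  [[0.77, -0.67, -0.1, 0, 0, 0], [0.77, -0.67, -0.1, 0, 0, 0], [0.77, -0.67, -0.1, 0, 0, 0], [0.77, -0.67, -0.1, 0, 0, 0], [0.77, -0.67, -0.1, 0, 0, 0], [0.77, -0.67, -0.1, 0, 0, 0], [0.77, -0.67, -0.1, 0, 0, 0], [0.77, -0.67, -0.1, 0, 0, 0]],
], jaw=1)

```text
time_s: 1.77
eef_pos: [0.2763, -0.3588, 0.429]
eef_rot: [0.0, 0.993, 0.116, 0.0]
wrist_force: [1.4, -0.6, -0.0]
opening: 1.004
grasp_force: 0.0
```

send_rows([
  [[0.77, -0.67, 0, 0, 0, 0], [0.77, -0.67, 0, 0, 0, 0], [0.77, -0.67, 0, 0, 0, 0], [0.77, -0.67, 0, 0, 0, 0], [0.77, -0.67, 0, 0, 0, 0], [0.77, -0.67, 0, 0, 0, 0], [0.77, -0.67, 0, 0, 0, 0], [0.77, -0.67, 0, 0, 0, 0]],
])

```text
time_s: 2.43
eef_pos: [0.4189, -0.1594, 0.429]
eef_rot: [0.0, 0.993, 0.117, 0.0]
wrist_force: [-0.2, -0.4, 0.3]
opening: 0.999
grasp_force: 0.0
```

send_rows([
  [[0.77, -0.67, 0, 0, 0, 0], [0.77, -0.67, 0, 0, 0, 0], [0.77, -0.67, 0, 0, 0, 0], [0.77, -0.67, 0, 0, 0, 0], [0.77, -0.67, 0, 0, 0, 0], [0.77, -0.67, 0, 0, 0, 0], [0.77, -0.67, 0, 0, 0, 0], [0.77, -0.67, 0, 0, 0, 0]],
])

```text
time_s: 3.1
eef_pos: [0.5615, 0.0399, 0.4288]
eef_rot: [0.0, 0.993, 0.117, 0.0]
wrist_force: [0.3, 0.3, 1.0]
opening: 1.003
grasp_force: 0.0
```

send_rows([
  [[0, 0, 0, 0, 0, -1], [0, 0, 0, 0, 0, -1], [0, 0, 0, 0, 0, -1], [0, 0, 0, 0, 0, -1], [0, 0, 0, 0, 0, -1], [0, 0, 0, 0, 0, -1], [0, 0, 0, 0, 0, -1], [0, 0, 0, 0, 0, -1]],
])

```text
time_s: 3.77
eef_pos: [0.5608, 0.0384, 0.4287]
eef_rot: [0.0, 0.868, 0.496, 0.0]
wrist_force: [-0.4, 0.1, 0.1]
opening: 1.002
grasp_force: 0.0
```

send_rows([
  [[0, 0, 0, 0, 0, -1], [0, 0, 0, 0, 0, -1], [0, 0, 0, 0, 0, -1], [0, 0, 0, 0, 0, -1], [0, 0, 0, 0, 0, -1], [0, 0, 0, 0, 0, -1], [0, 0, 0, 0, 0, -1], [0, 0, 0, 0, 0, -1]],
])

```text
time_s: 4.43
eef_pos: [0.5608, 0.0383, 0.4287]
eef_rot: [0.0, 0.606, 0.795, 0.0]
wrist_force: [-0.3, -1.0, -0.1]
opening: 0.995
grasp_force: 0.0
```

send_rows([
  [[0, 0, 0, 0, 0, -1], [0, 0, 0, 0, 0, -1], [0, 0, 0, 0, 0, -1], [0, 0, 0, 0, 0, -1], [0, 0, 0, 0, 0, -1], [0, 0, 0, 0, 0, -1], [0, 0, 0, 0, 0, -1], [0, 0, 0, 0, 0, -1]],
])

```text
time_s: 5.1
eef_pos: [0.5608, 0.0383, 0.4287]
eef_rot: [0.0, 0.249, 0.969, -0.0]
wrist_force: [0.4, -0.2, 0.3]
opening: 0.997
grasp_force: 0.0
```

send_rows([
  [[0, 0, 0, 0, 0, -0.7], [0, 0, 0, 0, 0, -0.7], [0, 0, 0, 0, 0, -0.68], [0, 0.1, 0, 0, 0, 0], [0, 0, 0.7, 0, 0, 0], [0, 0, 0.7, 0, 0, 0], [0, 0, 0.7, 0, 0, 0], [0, 0, 0, 0, 0, 0]],
])

```text
time_s: 5.77
eef_pos: [0.5602, 0.0416, 0.3612]
eef_rot: [-0.004, 0.15, 0.989, -0.0]
wrist_force: [-1.2, 0.1, -0.5]
opening: 0.998
grasp_force: 0.0
```

send_rows([
  [[0, 0, 0.5, 0, 0, 0], [0, 0, 0.5, 0, 0, 0], [0, 0, 0, 0, 0, 0]],
])

```text
time_s: 6.02
eef_pos: [0.561, 0.0414, 0.3339]
eef_rot: [-0.002, 0.15, 0.989, -0.0]
wrist_force: [-0.2, 0.0, 0.4]
opening: 1.0
grasp_force: 0.0
```

Run:
```python
from h import *
o=status.get_obs();print(o)
a=imaging.camera("scene")["image"];b=imaging.camera("top")["image"]
f=lambda im,u,v:cv2.resize(im[v-60:v+40,u-50:u+50],(390,390),interpolation=cv2.INTER_CUBIC)
cv2.imwrite("pics/c1.png",np.hstack([f(a,286,206),f(b,275,198)]))
```

```text
{'time_s': 6.0167, 'q': array([-1.37305187e-01,  2.27862805e-01,  1.70206579e+00,  4.39428924e-05,
        1.21550732e+00, -1.40694603e+00]), 'dq': array([-0.00065703, -0.02462621, -0.02560893,  0.00122954,  0.04684254,
       -0.00710495]), 'joint_efforts': array([-1.61889810e-01, -4.60868955e+01, -3.51360798e+01,  1.11762097e-02,
       -6.48132507e-01, -2.77564955e-03]), 'eef_pos': array([0.56100221, 0.04140901, 0.33390174]), 'eef_rot': array([-1.92173368e-03,  1.50016678e-01,  9.88681598e-01, -4.92147929e-06]), 'wrist_force': array([-0.24872331,  0.01832955,  0.38196128]), 'torque': array([ 0.00049713,  0.06941316, -0.01611135]), 'grasp_force': 0.0, 'opening': 1.0002786355143947}
```

View pics/c1.png

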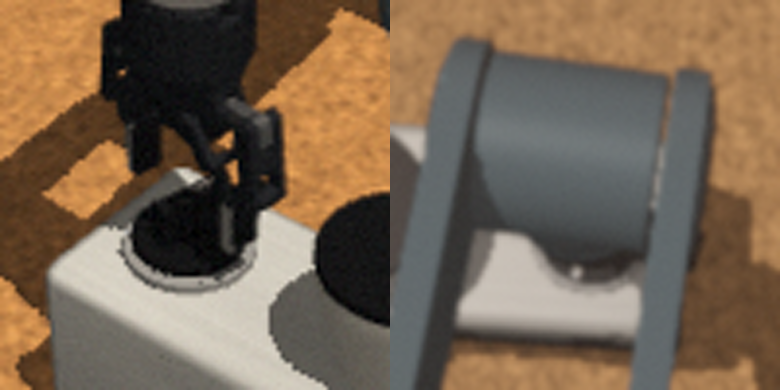

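The fingers straddle the bar: in the scene crop there is one on each side, near (240,220), and nothing is touching. I'll close them now.

send_rows([
  [[0, 0, 0, 0, 0, 0], [0, 0, 0, 0, 0, 0], [0, 0, 0, 0, 0, 0], [0, 0, 0, 0, 0, 0], [0, 0, 0, 0, 0, 0], [0, 0, 0, 0, 0, 0], [0, 0, 0, 0, 0, 0], [0, 0, 0, 0, 0, 0]],
], jaw=0)

```text
time_s: 6.78
eef_pos: [0.5619, 0.0417, 0.3362]
eef_rot: [0.0, 0.149, 0.989, 0.001]
wrist_force: [-0.1, 5.0, 3.9]
opening: 0.143
grasp_force: 60.5
```

```bash
cat > s.py <<'E'
from h import *
o=status.get_obs();r=rot(o).as_matrix()
t=o["torque"];f=o["wrist_force"];p=o["eef_pos"]
print("t",o["time_s"],"phi",np.degrees(np.arctan2(r[1,0],r[0,0])).round(2),"torque",t.round(3),"force",f.round(2),"pos",p.round(4),"q6",o["q"][5].round(3),"eff6",o["joint_efforts"][5].round(3),"tilt",r[:,2].round(4),"open",round(o["opening"],3),"grip",o["grasp_force"])
E
python3 s.py
```

```text
t 6.7833 phi 162.83 torque [0.606 0.002 0.018] force [-0.08  5.04  3.93] pos [0.5619 0.0417 0.3362] q6 -1.408 eff6 0.009 tilt [ 0.0011  0.001  -1.    ] open 0.143 grip 60.4896605014801
```

send_rows([
  [[0, 0.03, 0, 0, 0, 0.65], [0, 0, 0, 0, 0, 0.65], [0, 0, 0, 0, 0, 0.65], [0, 0, 0, 0, 0, 0.65], [0, 0, 0, 0, 0, 0.65], [0, 0, 0, 0, 0, 0.65], [0, 0, 0, 0, 0, 0.65], [0, 0, 0, 0, 0, 0.65]],
])

```text
time_s: 7.45
eef_pos: [0.562, 0.0419, 0.3362]
eef_rot: [0.0, 0.4, 0.917, -0.0]
wrist_force: [-1.7, 1.4, 6.0]
opening: 0.137
grasp_force: 60.7
```

```bash
python3 s.py
```

```text
t 7.45 phi 132.85 torque [0.042 0.326 0.006] force [-1.73  1.36  5.96] pos [0.562  0.0419 0.3362] q6 -0.884 eff6 -1.011 tilt [ 0.e+00 -6.e-04 -1.e+00] open 0.137 grip 60.692750215530396
```

send_rows([
  [[0, 0, 0, 0, 0, 0.75], [0, 0, 0, 0, 0, 0.75], [0, 0, 0, 0, 0, 0.75], [0, 0, 0, 0, 0, 0.75], [0, 0, 0, 0, 0, 0.75], [0, 0, 0, 0, 0, 0.75], [0, 0, 0, 0, 0, 0.7], [0, 0, 0, 0, 0, 0]],
])

```text
time_s: 8.12
eef_pos: [0.5618, 0.0419, 0.3362]
eef_rot: [0.0, 0.622, 0.783, -0.0]
wrist_force: [-2.1, 0.1, 5.2]
opening: 0.136
grasp_force: 60.8
```

```bash
python3 s.py
```

```text
t 8.1167 phi 103.02 torque [ 0.129  0.499 -0.017] force [-2.09  0.13  5.19] pos [0.5618 0.0419 0.3362] q6 -0.363 eff6 0.941 tilt [-5.e-04 -7.e-04 -1.e+00] open 0.136 grip 60.78477680683136
```

send_rows([
  [[0, 0, 0, 0, 0, 0.2], [0, 0, 0, 0, 0, 0.2], [0, 0, 0, 0, 0, 0.2], [0, 0, 0, 0, 0, 0], [0, 0, 0, 0, 0, 0]],
])

```text
time_s: 8.53
eef_pos: [0.5618, 0.0419, 0.3362]
eef_rot: [0.0, 0.644, 0.765, -0.0]
wrist_force: [-1.9, 1.0, 5.5]
opening: 0.138
grasp_force: 60.8
```

```bash
python3 s.py
```

```text
t 8.5333 phi 99.81 torque [0.061 0.522 0.089] force [-1.89  0.98  5.51] pos [0.5618 0.0419 0.3362] q6 -0.307 eff6 0.11 tilt [-6.e-04 -7.e-04 -1.e+00] open 0.138 grip 60.79119086265564
```

send_rows([
  [[0, 0, 0, 0, 0, 0.2], [0, 0, 0, 0, 0, 0.2], [0, 0, 0, 0, 0, 0], [0, 0, 0, 0, 0, 0]],
])

```text
time_s: 8.87
eef_pos: [0.5618, 0.0419, 0.3362]
eef_rot: [0.0, 0.659, 0.752, -0.0]
wrist_force: [-2.3, 1.3, 5.0]
opening: 0.141
grasp_force: 60.8
```

```bash
python3 s.py
```

```text
t 8.8667 phi 97.52 torque [ 0.019  0.561 -0.004] force [-2.26  1.3   4.98] pos [0.5618 0.0419 0.3362] q6 -0.267 eff6 0.136 tilt [-5.e-04 -7.e-04 -1.e+00] open 0.141 grip 60.7983934879303
```

send_rows([
  [[0, 0, 0, 0, 0, 0.75], [0, 0, 0, 0, 0, 0.75], [0, 0, 0, 0, 0, 0.75], [0, 0, 0, 0, 0, 0.75], [0, 0, 0, 0, 0, 0.75], [0, 0, 0, 0, 0, 0.55], [0, 0, 0, 0, 0, 0.2], [0, 0, 0, 0, 0, 0]],
])

```text
time_s: 9.53
eef_pos: [0.5617, 0.0419, 0.3362]
eef_rot: [-0.0, 0.811, 0.585, -0.001]
wrist_force: [-2.8, 0.8, 6.2]
opening: 0.139
grasp_force: 60.9
```

```bash
python3 s.py
```

```text
t 9.5333 phi 71.66 torque [0.156 0.604 0.035] force [-2.83  0.82  6.25] pos [0.5617 0.0419 0.3362] q6 0.184 eff6 0.376 tilt [-9.e-04 -5.e-04 -1.e+00] open 0.139 grip 60.874802470207214
```

send_rows([
  [[0, 0, 0, 0, 0, 0.15], [0, 0, 0, 0, 0, 0.15], [0, 0, 0, 0, 0, 0], [0, 0, 0, 0, 0, 0]],
])

```text
time_s: 9.87
eef_pos: [0.5617, 0.0419, 0.3362]
eef_rot: [-0.0, 0.819, 0.574, -0.001]
wrist_force: [-3.1, -0.3, 5.3]
opening: 0.136
grasp_force: 60.9
```

```bash
python3 s.py
```

```text
t 9.8667 phi 70.01 torque [0.097 0.659 0.052] force [-3.06 -0.25  5.28] pos [0.5617 0.0419 0.3362] q6 0.213 eff6 0.096 tilt [-9.e-04 -6.e-04 -1.e+00] open 0.136 grip 60.880252718925476
```

send_rows([
  [[0, 0, 0, 0, 0, 0.2], [0, 0, 0, 0, 0, 0.2], [0, 0, 0, 0, 0, 0], [0, 0, 0, 0, 0, 0]],
])

```text
time_s: 10.2
eef_pos: [0.5617, 0.0419, 0.3362]
eef_rot: [-0.0, 0.83, 0.557, -0.001]
wrist_force: [-3.6, 0.7, 6.2]
opening: 0.137
grasp_force: 60.9
```

```bash
python3 s.py
```

```text
t 10.2 phi 67.72 torque [0.197 0.593 0.079] force [-3.63  0.68  6.16] pos [0.5617 0.0419 0.3362] q6 0.253 eff6 0.135 tilt [-1.e-03 -5.e-04 -1.e+00] open 0.137 grip 60.88827431201935
```

No stop there. The next detent is near 43°, so I'll go to about 42° (0.45 rad).

send_rows([
  [[0, 0, 0, 0, 0, 0.75], [0, 0, 0, 0, 0, 0.75], [0, 0, 0, 0, 0, 0.75], [0, 0, 0, 0, 0, 0.75], [0, 0, 0, 0, 0, 0.75], [0, 0, 0, 0, 0, 0.5], [0, 0, 0, 0, 0, 0.2], [0, 0, 0, 0, 0, 0]],
])

```text
time_s: 10.87
eef_pos: [0.5616, 0.0421, 0.3362]
eef_rot: [0.0, 0.933, 0.36, -0.001]
wrist_force: [-4.1, 2.2, 6.0]
opening: 0.135
grasp_force: 61.2
```

```bash
python3 s.py
```

```text
t 10.8667 phi 42.22 torque [0.31  0.605 0.543] force [-4.13  2.23  6.02] pos [0.5616 0.0421 0.3362] q6 0.698 eff6 0.923 tilt [-1.2e-03 -5.0e-04 -1.0e+00] open 0.135 grip 61.21103346347809
```

send_rows([
  [[0, 0, 0, 0, 0, 0.15], [0, 0, 0, 0, 0, 0.15], [0, 0, 0, 0, 0, 0], [0, 0, 0, 0, 0, 0]],
])

```text
time_s: 11.2
eef_pos: [0.5616, 0.0422, 0.3362]
eef_rot: [0.0, 0.938, 0.347, -0.001]
wrist_force: [-4.4, 1.1, 5.5]
opening: 0.135
grasp_force: 65.2
```

```bash
python3 s.py
```

```text
t 11.2 phi 40.65 torque [0.247 0.618 1.162] force [-4.35  1.06  5.52] pos [0.5616 0.0422 0.3362] q6 0.726 eff6 1.209 tilt [-0.0011 -0.001  -1.    ] open 0.135 grip 65.1534354686737
```

That torque is the firm stop, at a finger angle of about 43.2°. I peaked near 1.2 N m, higher than I aimed for but below the slip limit. Now I'll back off 120° counter-clockwise, to 163.2°.

send_rows([
  [[0, 0, 0, 0, 0, -0.3], [0, 0, 0, 0, 0, -0.75], [0, 0, 0, 0, 0, -0.75], [0, 0, 0, 0, 0, -0.75], [0, 0, 0, 0, 0, -0.75], [0, 0, 0, 0, 0, -0.75], [0, 0, 0, 0, 0, -0.75], [0, 0, 0, 0, 0, -0.75]],
])

```text
time_s: 11.87
eef_pos: [0.5617, 0.0419, 0.3362]
eef_rot: [-0.0, 0.806, 0.591, -0.001]
wrist_force: [-2.7, 0.7, 5.6]
opening: 0.138
grasp_force: 60.9
```

send_rows([
  [[0, 0, 0, 0, 0, -0.75], [0, 0, 0, 0, 0, -0.75], [0, 0, 0, 0, 0, -0.75], [0, 0, 0, 0, 0, -0.75], [0, 0, 0, 0, 0, -0.75], [0, 0, 0, 0, 0, -0.75], [0, 0, 0, 0, 0, -0.75], [0, 0, 0, 0, 0, -0.75]],
])

```text
time_s: 12.53
eef_pos: [0.5618, 0.0419, 0.3362]
eef_rot: [0.0, 0.596, 0.803, -0.0]
wrist_force: [-2.6, 0.9, 5.2]
opening: 0.132
grasp_force: 60.8
```

send_rows([
  [[0, 0, 0, 0, 0, -0.75], [0, 0, 0, 0, 0, -0.75], [0, 0, 0, 0, 0, -0.75], [0, 0, 0, 0, 0, -0.75], [0, 0, 0, 0, 0, -0.75], [0, 0, 0, 0, 0, -0.75], [0, 0, 0, 0, 0, -0.75], [0, 0, 0, 0, 0, 0]],
])

```text
time_s: 13.2
eef_pos: [0.562, 0.0419, 0.3362]
eef_rot: [0.0, 0.367, 0.93, -0.0]
wrist_force: [-1.5, 0.3, 5.4]
opening: 0.142
grasp_force: 60.7
```

```bash
python3 s.py
```

```text
t 13.2 phi 136.9 torque [ 0.055  0.385 -0.002] force [-1.48  0.27  5.36] pos [0.562  0.0419 0.3362] q6 -0.954 eff6 -1.121 tilt [ 2.e-04 -5.e-04 -1.e+00] open 0.142 grip 60.696483850479126
```

send_rows([
  [[0, 0, 0, 0, 0, -0.75], [0, 0, 0, 0, 0, -0.75], [0, 0, 0, 0, 0, -0.75], [0, 0, 0, 0, 0, -0.75], [0, 0, 0, 0, 0, -0.75], [0, 0, 0, 0, 0, -0.6], [0, 0, 0, 0, 0, -0.2], [0, 0, 0, 0, 0, 0]],
])

```text
time_s: 13.87
eef_pos: [0.562, 0.042, 0.3362]
eef_rot: [0.0, 0.15, 0.989, -0.0]
wrist_force: [-1.3, 1.5, 4.5]
opening: 0.135
grasp_force: 60.8
```

```bash
python3 s.py
```

```text
t 13.8667 phi 162.75 torque [ 0.146  0.204 -0.028] force [-1.26  1.47  4.48] pos [0.562  0.042  0.3362] q6 -1.406 eff6 -0.338 tilt [ 4.e-04 -4.e-04 -1.e+00] open 0.135 grip 60.76101064682007
```

The dial is at 162.75°. I'll release it, lift clear and move aside to look.

send_rows([
  [[0, 0, 0, 0, 0, 0], [0, 0, 0, 0, 0, 0], [0, 0, 0, 0, 0, 0], [0, 0, 0, 0, 0, 0], [0, 0, 0, 0, 0, 0], [0, 0, 0, 0, 0, 0], [0, 0, 0, 0, 0, 0], [0, 0, 0, 0, 0, 0]],
], jaw=1)

```text
time_s: 14.53
eef_pos: [0.5619, 0.0421, 0.3356]
eef_rot: [-0.0, 0.149, 0.989, -0.0]
wrist_force: [0.6, 0.4, 0.2]
opening: 1.001
grasp_force: 0.0
```

send_rows([
  [[0, 0, -0.6, 0, 0, 0], [0, 0, -0.6, 0, 0, 0], [0, 0, -0.7, 0, 0, 0], [0, 0, -0.7, 0, 0, 0], [0, 0, -0.7, 0, 0, 0], [0, -0.8, 0, 0, 0, 0], [0, -0.8, 0, 0, 0, 0], [0, -0.8, 0, 0, 0, 0]],
])

```text
time_s: 15.2
eef_pos: [0.5404, -0.0271, 0.4354]
eef_rot: [0.001, 0.149, 0.989, -0.0]
wrist_force: [0.4, -0.1, 0.1]
opening: 1.004
grasp_force: 0.0
```

send_rows([
  [[0, -0.8, 0, 0, 0, 0], [0, -0.8, 0, 0, 0, 0], [0, -0.8, 0, 0, 0, 0], [0, -0.8, 0, 0, 0, 0], [0, -0.8, 0, 0, 0, 0], [0, -0.8, 0, 0, 0, 0], [0, -0.8, 0, 0, 0, 0], [0, 0, 0, 0, 0, 0]],
])

```text
time_s: 15.87
eef_pos: [0.4901, -0.1905, 0.4348]
eef_rot: [-0.0, 0.151, 0.989, -0.001]
wrist_force: [0.2, -0.3, 0.3]
opening: 1.002
grasp_force: 0.0
```

```bash
python3 s.py
python3 - <<'E'
from h import *
a=imaging.camera("scene");p=imaging.camera("top");b=p["image"];a=a["image"]
f=lambda im,u,v:cv2.resize(im[v-50:v+50,u-66:u+66],(395,300),interpolation=cv2.INTER_CUBIC)
cv2.imwrite("pics/c2.png",np.vstack([np.hstack([f(a,286,206),f(b,275,198)]),cv2.resize(np.hstack([a,b]),(790,296))]))
c=cloud(p,np.ones((420,560),bool))
m=c[(np.hypot(c[:,0]-.561,c[:,1]-.040)<.06)&(c[:,2]>.172)&(c[:,2]<.2)]
u,s,v=np.linalg.svd(m[:,:2]-m[:,:2].mean(0));print(len(m),v[0])
E
```

```text
t 15.8667 phi 162.62 torque [ 0.04   0.019 -0.005] force [ 0.16 -0.3   0.32] pos [ 0.4901 -0.1905  0.4348] q6 -1.863 eff6 -0.555 tilt [-3.0e-04 -1.8e-03 -1.0e+00] open 1.002 grip 0.0
95 [-0.95591886  0.29363096]
```

View pics/c2.png

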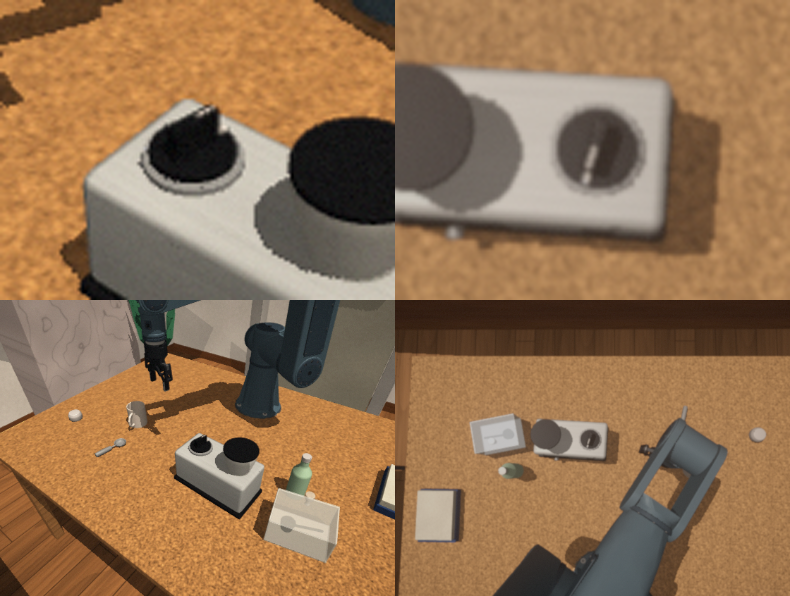

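The dial rests at 163° with its nose at the lower left, near (275,200) in the top view. That is 120°, or four clicks, from the stop. The other objects are unmoved and the arm is clear.

```bash
python3 -c "
from bench import ctrl;print(ctrl.hand_in())"
```

```text
the job is handed in; nothing more can be done
None
```

I turned the dial clockwise to its firm stop, backed it off four clicks (120°) counter-clockwise, let go and handed the job in; torque at the stop reached about 1.2 N m, above the 0.3–0.6 needed but below the 1.5 slip limit.

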